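# Snap the large cone onto the citrus press

### The arm

A 6-joint arm with a two-finger parallel gripper is mounted at the origin on a cart in front of the work surface, level with it; the furniture and walls round the work are solid. World frame = base frame: x ahead of the robot, y to its left, z up, the work surface at z = 0. Lengths are in m, angles in rad, forces in N, time in s.
With the tool pointing down it reaches from about 0.425 to 0.95 m from the base axis. Payload 3.5 kg.
Tool frame: the origin (TCP) lies between the finger pads; the fingertips stand 14 mm ahead of it and the grasp point (between the pads) lies 5 mm behind it; z points along the fingers, y is the line along which they close (so a half turn about z gives the same grasp; the last joint's range is limited). The gripper opens to 85 mm and grips with 20 to 120 N. Pads are 22 mm wide; open, the fingers measure 114 mm over their backs; the gripper's body (76 mm by 85 mm) begins 54 mm behind the grasp point. The pads swing forward as they close: fully open they stand 13 mm farther back than shut.
Start: joints at [1.015, 0.286, 1.577, -0, 1.279, -0.15], TCP at [0.266, 0.62, 0.245] pointing down, gripper open.
Joint ranges: [-2.77, 2.77], [-0.9, 2.22], [0.21, 2.48], [-1.53, 4.67], [0.24, 2.81], [-2.84, 2.84]. Speed limits (rad/s): [2.79, 2.79, 3.14, 3.14, 3.14, 3.14].

### API

Orientations are given as a unit quaternion [x, y, z, w].
In Python, from plant import * gives the robot as it stands.
- The arm moves only by the tool step_arm, never from a script. Its argument "commands" is a list of rows, each an object of numbers: "gripper": the gripper's target within -1 to 1 (shut at 1, half-way at 0, fully open at -1); "x", "y", "z": the shift along the tool's x, y, z in mm; "spin": the turn about the tool's z in degrees. A call has exactly 10 rows; each row shifts and turns the commanded pose from where the row before left it, along the tool's axes as they then stand; what a row does not reach is not made up. A row lasts 1/10 s, in which the tool goes at most 50 mm and 8.59 degrees, less where a joint would pass 70% of its speed; a pose out of reach is approached as far as the arm can. A call with a gripper value outside its range is refused whole. The fingers move at their own pace and stop on an object; "force" is the grip in N (left out, the last holds). Time passes only in rows, so rows that do not move let the fingers close, or fill a call up. It gives the time, the measured TCP pose, the force, the opening and the grip force at its end, in the units of the state.
- get_state(): the state, without advancing time (a new reading comes with each control period).
- read_camera(name): name is "scene" or "top" or "wrist"; returns a dict with "color" (480x640x3 uint8, red, green, blue), "z_map" (480x640 float32, m along the optical axis (not along the pixel's ray), 0 where there is no reading), "fx", "fy", "cx", "cy" (pixels), "eye" and "attitude" of the camera in the world; the wrist camera has in their place "mount" (4x4, takes a point from camera to tool coordinates, whose origin is the TCP and whose axes are the flange's). Camera axes: x right, y up, looking along -z (the intrinsics and any distortion apply to the point x, -y, -z); pixel columns grow to the right and rows downward; lengths in m; the calibration is good to about 2 mm. The wrist camera is an equidistant fisheye: a pixel r from the principal point sees the ray r / f radians off the axis. A picture is of the moment at which its call begins: read the wrist's pose just before it.
- sign_off(): hands the job in; it is judged then, once.
The state is a dict: "time": time; "qpos": joint angles; "dq": joint speeds; "joint_efforts": joint torques, N m; "eef_pos": TCP position; "tcp_rot": TCP orientation; "contact_force": force on the tool from outside, world axes, zero at the start; "wrist_torque": the same for the moment, N m; "opening": opening from 0.0 (shut) to 1.0 (fully open); "finger_force": force on a finger pad.
Only numpy, scipy, OpenCV 4.12 (cv2) and the standard library are available. Lean on these libraries where they do the work, as an engineer would, in place of code of your own. Each camera call takes 0.05 s, during which the arm holds its last target. There are 200 camera calls.

### The job

Get the citrus press ready for mandarins: pick up the larger, orange cone and push it straight down over the stud in the middle of the press until it clicks and sits fully home on its seat. Keep pressing it down after the click: finish while still gripping the cone and pressing it on its seat with about 10 N, without letting go. Leave the small green cone and the fruit alone.

Things in the scene. Friction and masses are not known exactly. Their poses are not given: they have to be found in the camera images.
- orange_cone_center (a point): centre (half-way up, on the axis) of the larger citrus cone to be fitted: orange plastic, 44 mm diameter, 52 mm high, about 60 g, standing upright on the worktop, open underside down. Its side is vertical and ribbed up to 34 mm, then narrows to a tip: grip it across the straight side; z up its axis
- orange_cone: the same orange cone; origin at the centre of its underside, z up its axis. From below it has a round bore 30 mm deep, 26 mm wide at the mouth, narrowing to an 18 mm throat 5 to 8 mm above the underside, then 26 mm wide again
- green_cone: the smaller citrus cone, green plastic, 34 mm diameter, 44 mm high, upright on the worktop beside the orange one; origin at the centre of its underside. Not to be used
- seat: round black seat, 39 mm diameter, in the middle of the citrus press; origin at the centre of its top face, 60 mm above the worktop, z up. The cone is home when its underside rests on this face. The cone's mouth meets the spring balls about 11 mm before home; the force peaks at 8 to 9 mm and drops to nothing 4 mm before home (the click), then rises steeply on the seat
- mandarin: mandarin, 63 mm diameter, lying on the worktop; origin under its centre at the start
- lemon: lemon, 70 x 58 x 56 mm, lying on the worktop; origin under its centre at the start
- stud_tip (a point): steel stud of the citrus press, 15 mm diameter with a tapered tip; this point is its tip, 26 mm above the seat, on its axis. Four spring-loaded steel balls stand out of it, 23 mm across, centred 12.5 mm above the seat; pushing the cone over them takes about 10 to 15 N; past the click they draw the cone down with up to 5 N and then hold it
- juicer: the citrus press: white round appliance fixed to the worktop, 105 mm diameter at the foot, slotted steel top 50 mm above the worktop with a 3 mm rim, short steel spout at its -x side; origin under its centre, z up

How it is judged:
On the way, in this order (a step that is already met when the one before it is completed fails the run):
1. the orange cone is lifted off the worktop in the fingers (height (world z) of orange_cone above 0.03 m and contact force between orange_cone and the fingers above 1 N and contact force between orange_cone and seat below 0.1 N), for 0.1 s.
2. the orange cone has clicked home and is pressed on its seat (horizontal distance between orange_cone and seat below 0.003 m and z of orange_cone in the frame of seat below 0.0015 m and contact force between orange_cone and seat above 4 N), for 0.1 s.
At the end, for the whole second after the job is handed in: The orange cone is clicked home on the stud (underside within 1.5 mm of the seat, centred within 3 mm, upright within 0.08 rad), it bears on the seat with more than 4 N, and the fingers still hold it with more than 15 N of contact force (both fingers together), all through the last second (all of step 2 and z of orange_cone in the frame of seat above -0.003 m and angle between orange_cone's own z axis and vertical below 0.08 rad and contact force between orange_cone and the fingers above 15 N); the arm keeps its last pose, push and grip.
It fails at once if the green cone is disturbed (moved more than 20 mm) (distance of green_cone from where it was at the start of the episode above 0.02 m).
It fails at once if the mandarin is disturbed (moved more than 30 mm) (distance of mandarin from where it was at the start of the episode above 0.03 m).
It fails at once if the lemon is disturbed (moved more than 30 mm) (distance of lemon from where it was at the start of the episode above 0.03 m).
It also fails if it takes over 56 s, if anything falls off the work surface, if the arm or the gripper's body presses on something with over 40 N, if the wrist force passes 120 N, or if a joint passes its speed limit or range.

## Working session

There is one attempt and no reset: what is moved stays moved. The work goes in short steps, Python scripts to look and compute and a tool call to move; the robot and the scene stay as the last step left them, time stands still between calls to the robot, and variables do not carry over. Pictures are saved under pics/ and viewed, at most 10 in all, crops included, and the job is handed in when it is done.

Besides the shell and the picture viewer there is one more tool, called after "Emit:" by a JSON object that holds its "method" and its "body", one argument or row to a line. step_arm: Moves the arm, as the interface text tells. Its arguments: {"type":"object","properties":{"commands":{"type":"array"},"force":{"type":"number"}},"required":["commands"]}

```bash
mkdir -p pics; cat > h.py <<'E'
from plant import *
import numpy as np, cv2
from scipy.spatial.transform import Rotation as R
def world(c):
    a=np.array(c["attitude"],float)
    M=a if a.shape==(3,3) else R.from_quat(a).as_matrix()
    v,u=np.mgrid[:480,:640]; z=c["z_map"]
    P=np.stack([(u-c["cx"])/c["fx"]*z,-(v-c["cy"])/c["fy"]*z,-z],-1)
    return P@M.T+np.array(c["eye"])
E
python3 - <<'E'
from h import *
s=get_state();print(s)
for n in ["top","scene"]:
    c=read_camera(n); print(n,{k:v for k,v in c.items() if k not in("color","z_map")})
    cv2.imwrite(f"pics/{n}.png",c["color"][...,::-1]); np.savez(f"{n}.npz",**c)
E
```

```text
{'time': 0.0, 'qpos': array([ 1.01500085e+00,  2.87169140e-01,  1.57818976e+00, -2.53779973e-05,
        1.27858839e+00, -1.49993482e-01]), 'dq': array([ 4.67898412e-04,  7.23474438e-04, -7.09841836e-04,  7.22797632e-06,
        4.84474772e-04, -5.25087627e-04]), 'joint_efforts': array([ 1.05745883e-03, -4.06000364e+01, -2.92615181e+01, -1.43444977e-04,
        5.93526711e-03, -4.43350530e-06]), 'eef_pos': array([0.26609919, 0.61965235, 0.24393791]), 'tcp_rot': array([ 2.01507926e-01,  9.79486176e-01, -1.10896484e-03, -3.95500711e-04]), 'contact_force': array([ 0.17164569, -0.25064513,  0.40205818]), 'wrist_torque': array([ 0.01655001, -0.0203127 ,  0.02242046]), 'finger_force': 0.0, 'opening': 1.0020020962473322}
top {'fx': 481.08321279269234, 'fy': 481.08321279269234, 'cx': 323.8244882323503, 'cy': 247.55298373125305, 'eye': array([ 0.44177736, -0.07209691,  0.90737795]), 'attitude': array([-0.06312434,  0.04503234,  0.70684276, -0.7031079 ])}
scene {'fx': 553.2702003856352, 'fy': 553.2702003856352, 'cx': 321.3183507724966, 'cy': 244.74311276741244, 'eye': array([ 0.17223516, -0.58373422,  0.62633547]), 'attitude': array([ 0.39627081, -0.14739171, -0.2921762 ,  0.85783343])}
```

View pics/top.png

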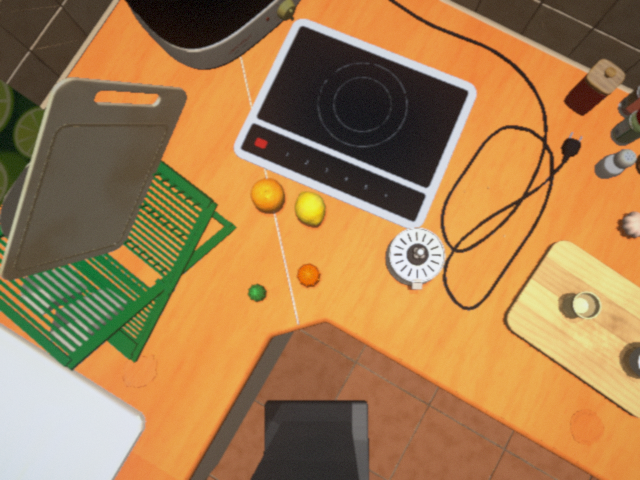

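View pics/scene.png

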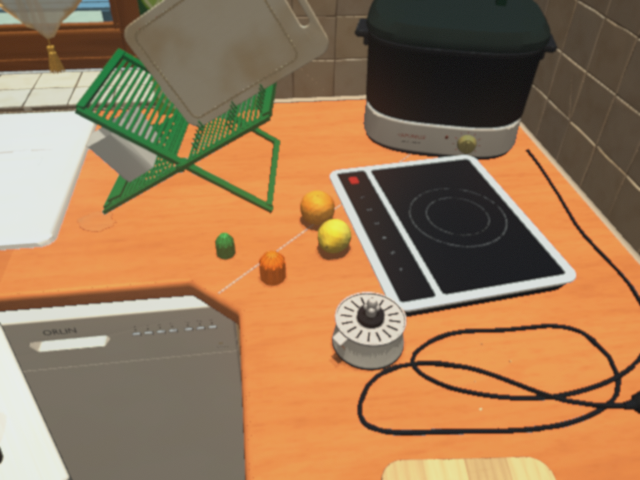

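The top view shows the orange cone at (308,274), green at (257,292), the press at (416,257) with its stud at about (419,253), the mandarin at (267,195) and the lemon at (310,208). The scene view shows the same layout, with the cone at (272,267) and the stud at (371,308).

```bash
cat > m.py <<'E'
from h import *
for n,pts in [("top",dict(cone=(308,274),green=(257,292),mand=(267,195),lemon=(310,208),press=(416,257))),("scene",dict(cone=(272,267),green=(225,245),press=(370,325)))]:
    c={k:v for k,v in np.load(n+".npz").items()}; W=world(c)
    v,u=np.mgrid[:480,:640]
    print(n,"table",W[300,350] if n=="top" else W[290,300])
    for k,(a,b) in pts.items():
        r=45 if k=="press" else 25
        m=(np.hypot(u-a,v-b)<r)&(W[...,2]>0.008)&(c["z_map"]>0)
        q=W[m]; zt=q[:,2].max(); 
        print(k,"n",m.sum(),"max z",zt.round(4),"mean",q.mean(0).round(4),"box",q.min(0).round(3),q.max(0).round(3))
        for lo,hi in [(.015,.03),(.025,.045),(.045,.056),(.057,.068),(.07,.1)]:
            w=q[(q[:,2]>lo)&(q[:,2]<hi)]
            if len(w)>3:
                A=np.c_[2*w[:,:2],np.ones(len(w))]; s=np.linalg.lstsq(A,(w[:,:2]**2).sum(1),rcond=None)[0]
                print("   z",lo,hi,len(w),"mid",((w.min(0)+w.max(0))/2)[:2].round(4),"mean",w.mean(0)[:2].round(4),"circ",s[:2].round(4),np.sqrt(s[2]+s[:2]@s[:2]).round(4))
E
python3 m.py
```

```text
top table [ 4.82028210e-01 -9.77927485e-02  3.15872238e-04]
cone n 421 max z 0.0527 mean [ 0.526  -0.0211  0.0414] box [ 0.506 -0.041  0.009] [0.548 0.001 0.053]
   z 0.015 0.03 12 mid [ 0.5181 -0.0249] mean [ 0.5125 -0.0274] circ [ 0.5276 -0.0204] 0.0202
   z 0.025 0.045 267 mid [ 0.5271 -0.0201] mean [ 0.526  -0.0209] circ [ 0.5274 -0.0203] 0.0168
   z 0.045 0.056 137 mid [ 0.5279 -0.0216] mean [ 0.5275 -0.0205] circ [ 0.5277 -0.0205] 0.0088
green n 254 max z 0.0467 mean [0.4953 0.0733 0.0333] box [0.48  0.059 0.009] [0.513 0.091 0.047]
   z 0.015 0.03 66 mid [0.4962 0.0754] mean [0.4941 0.0713] circ [0.4961 0.0756] 0.0148
   z 0.025 0.045 216 mid [0.4962 0.0755] mean [0.4958 0.0745] circ [0.4961 0.0754] 0.0107
mand n 923 max z 0.0606 mean [0.6745 0.0539 0.0489] box [0.647 0.026 0.02 ] [0.722 0.088 0.061]
   z 0.015 0.03 33 mid [0.6589 0.055 ] mean [0.6547 0.0465] circ [0.6797 0.0567] 0.0317
   z 0.025 0.045 242 mid [0.6849 0.057 ] mean [0.6688 0.0494] circ [0.6823 0.0564] 0.0319
   z 0.045 0.056 500 mid [0.6777 0.0566] mean [0.6763 0.0552] circ [0.6783 0.0564] 0.0213
   z 0.057 0.
[... 1840 characters left out ...]
circ [0.4958 0.0697] 0.0102
   z 0.045 0.056 7 mid [0.498  0.0712] mean [0.4971 0.0727] circ [0.4986 0.071 ] 0.0047
press n 4927 max z 0.0896 mean [ 0.5574 -0.2275  0.0456] box [ 0.5   -0.271  0.008] [ 0.641 -0.165  0.09 ]
   z 0.015 0.03 602 mid [ 0.576  -0.2243] mean [ 0.5418 -0.2476] circ [ 0.5705 -0.2111] 0.0589
   z 0.025 0.045 1016 mid [ 0.5691 -0.2169] mean [ 0.5686 -0.2329] circ [ 0.5702 -0.2067] 0.0606
   z 0.045 0.056 2647 mid [ 0.5686 -0.2193] mean [ 0.5578 -0.2216] circ [ 0.5624 -0.2176] 0.0404
   z 0.057 0.068 373 mid [ 0.5619 -0.2187] mean [ 0.5573 -0.2231] circ [ 0.5607 -0.2198] 0.0145
   z 0.07 0.1 178 mid [ 0.5606 -0.2192] mean [ 0.559  -0.2217] circ [ 0.5602 -0.2204] 0.0066
```

```bash
python3 - <<'E'
from h import *
Q=[]
for n in ["top","scene"]:
    c={k:v for k,v in np.load(n+".npz").items()}; Q.append(world(c)[c["z_map"]>0])
Q=np.vstack(Q)
for ys in np.arange(-.25,.8,.05):
    row=[]
    for xs in np.arange(.1,.75,.05):
        w=Q[(abs(Q[:,0]-xs)<.025)&(abs(Q[:,1]-ys)<.025)]
        row.append("%5.2f"%np.percentile(w[:,2],99) if len(w)>3 else "  .  ")
    print("%5.2f"%ys,*row)
E
```

```text
-0.25 -0.90 -0.90 -0.90 -0.90  0.00  0.00  0.00  0.00  0.05  0.08  0.06  0.05  0.05
-0.20 -0.90 -0.82 -0.90 -0.90 -0.90  0.00  0.00  0.00  0.05  0.09  0.06  0.05  0.05
-0.15  0.00  0.00 -0.90 -0.90 -0.91 -0.01  0.00  0.00  0.00  0.05  0.05  0.05  0.05
-0.10  0.01  0.00 -0.90 -0.91 -0.90 -0.90  0.00  0.00  0.00  0.00  0.00  0.05  0.05
-0.05  0.00  0.00 -0.90 -0.90 -0.90 -0.90 -0.90  0.00  0.05  0.05  0.03  0.06  0.05
-0.00  0.00  0.00 -0.90 -0.90 -0.90 -0.90 -0.00  0.00  0.05  0.05  0.00  0.06  0.05
 0.05 -0.18  0.00 -0.90 -0.91 -0.90 -0.00  0.00  0.00  0.04  0.00  0.00  0.06  0.06
 0.10 -0.18  0.00 -0.90 -0.90  0.00  0.00  0.00  0.00  0.04  0.00  0.21  0.21  0.05
 0.15 -0.80  0.00  0.00  0.00  0.00  0.00  0.00  0.00  0.00  0.18  0.21  0.22  0.36
 0.20 -0.81  0.00  0.00  0.00  0.00  0.00  0.00  0.09  0.13  0.16  0.19  0.42  0.44
 0.25 -0.26  0.00  0.00  0.00  0.00  0.00  0.17  0.17  0.14  0.15  0.39  0.43  0.44
 0.30   .    0.00  0.02  0.02  0.02  0.01  0.21  0.18  0.15  0.35  0.38  0.01  0.15
 0.35   .    0.01  0.02  0.02  0.02  0.01  0.21  0.21  0.32  0.33  0.30  0.30  0.07
 0.40   .    0.01  0.01  0.01  0.02  0.02  0.12  0.21  0.20  0.25  0.29  0.00  0.07
 0.45   .    0.01  0.01  0.01  0.01  0.02  0.01  0.21  0.22  0.19  0.17  0.00  0.00
 0.50   .    0.01  0.01  0.01  0.01  0.01  0.02  0.00  0.22  0.21  0.06  0.00  0.00
 0.55   .    0.01  0.01  0.01  0.01  0.01  0.02  0.02  0.00  0.00  0.00   .    0.05
 0.60   .     .     .    0.01  0.01  0.01  0.01  0.02  0.01  0.00  0.00  0.26  0.26
 0.65   .     .     .     .    0.01  0.01  0.02  0.02  0.02  0.00  0.00  0.26   .  
 0.70   .     .     .     .    0.01  0.02  0.02  0.02  0.01  0.01  0.02  0.02   .  
 0.75   .     .     .     .    0.02  0.02  0.02  0.02  0.01  0.02  0.02  0.02  0.01
```

Emit:
{"method": "step_arm", "body": {
  "commands": [
    {"gripper": -1,"x": -8,"y": -29,"z": -21.5},
    {"gripper": -1,"x": -8,"y": -29,"z": -21.5},
    {"gripper": -1,"x": -8,"y": -29,"z": -21.5},
    {"gripper": -1,"x": -8,"y": -29,"z": -21.5},
    {"gripper": -1,"x": -27,"y": -27.5},
    {"gripper": -1,"x": -27,"y": -27.5},
    {"gripper": -1,"x": -27,"y": -27.5},
    {"gripper": -1,"x": -27,"y": -27.5},
    {"gripper": -1,"x": -27,"y": -27.5},
    {"gripper": -1}
  ]
}}

```text
invalid input
```

Emit:
{"method": "step_arm", "body": {
  "commands": [
    {"gripper": -1,"x": -8,"y": -29,"z": -21.5,"spin": 0},
    {"gripper": -1,"x": -8,"y": -29,"z": -21.5,"spin": 0},
    {"gripper": -1,"x": -8,"y": -29,"z": -21.5,"spin": 0},
    {"gripper": -1,"x": -8,"y": -29,"z": -21.5,"spin": 0},
    {"gripper": -1,"x": -27,"y": -27.5,"z": 0,"spin": 0},
    {"gripper": -1,"x": -27,"y": -27.5,"z": 0,"spin": 0},
    {"gripper": -1,"x": -27,"y": -27.5,"z": 0,"spin": 0},
    {"gripper": -1,"x": -27,"y": -27.5,"z": 0,"spin": 0},
    {"gripper": -1,"x": -27,"y": -27.5,"z": 0,"spin": 0},
    {"gripper": -1,"x": 0,"y": 0,"z": 0,"spin": 0}
  ]
}}

```text
time: 1.1
eef_pos: [0.3208, 0.3184, 0.3309]
tcp_rot: [0.204, 0.979, -0.001, 0.0]
contact_force: [0.3, 0.1, 0.4]
opening: 1.0
finger_force: 0.0
```

Emit:
{"method": "step_arm", "body": {
  "commands": [
    {"gripper": -1,"x": -37,"y": -31.5,"z": 0,"spin": 0},
    {"gripper": -1,"x": -37,"y": -31.5,"z": 0,"spin": 0},
    {"gripper": -1,"x": -37,"y": -31.5,"z": 0,"spin": 0},
    {"gripper": -1,"x": -37,"y": -31.5,"z": 0,"spin": 0},
    {"gripper": -1,"x": -37,"y": -31.5,"z": 0,"spin": 0},
    {"gripper": -1,"x": -27.5,"y": -14.5,"z": 30,"spin": 0},
    {"gripper": -1,"x": -27.5,"y": -14.5,"z": 30,"spin": 0},
    {"gripper": -1,"x": -27.5,"y": -14.5,"z": 30,"spin": 0},
    {"gripper": -1,"x": -27.5,"y": -14.5,"z": 30,"spin": 0},
    {"gripper": -1,"x": -27.5,"y": -14.5,"z": 30,"spin": 0}
  ]
}}

```text
time: 2.1
eef_pos: [0.5259, -0.0176, 0.1797]
tcp_rot: [0.201, 0.98, 0.0, -0.0]
contact_force: [-0.2, 1.1, -0.3]
opening: 1.001
finger_force: 0.0
```

```bash
cat >> h.py <<'E'
def wworld(c,s):
    v,u=np.mgrid[:480,:640]; dx=u-c["cx"]; dy=v-c["cy"]
    r=np.hypot(dx,dy)+1e-9; th=np.hypot(dx/c["fx"],dy/c["fy"]); z=c["z_map"]
    t=np.tan(np.minimum(th,1.5))
    P=np.stack([dx/r*t*z,-dy/r*t*z,-z],-1)
    M=np.array(c["mount"]); T=P@M[:3,:3].T+M[:3,3]
    return T@R.from_quat(s["tcp_rot"]).as_matrix().T+s["eef_pos"],T
def fit(q,lo,hi):
    w=q[(q[:,2]>lo)&(q[:,2]<hi)]
    if len(w)<5: return
    A=np.c_[2*w[:,:2],np.ones(len(w))]; s=np.linalg.lstsq(A,(w[:,:2]**2).sum(1),rcond=None)[0]
    print("  z",lo,hi,len(w),"mid",((w.min(0)+w.max(0))/2)[:2].round(4),"circ",s[:2].round(4),np.sqrt(s[2]+s[:2]@s[:2]).round(4))
E
python3 - <<'E'
from h import *
s=get_state(); print(s["time"],s["eef_pos"],s["tcp_rot"],s["contact_force"])
c=read_camera("wrist"); print(c["fx"],c["fy"],c["cx"],c["cy"],c["mount"])
cv2.imwrite("pics/w1.png",c["color"][...,::-1])
W,T=wworld(c,s); hsv=cv2.cvtColor(c["color"],cv2.COLOR_RGB2HSV)
for n,p in [("cone",(.5275,-.022)),("stud",(.560,-.218))]:
    q=W[(np.hypot(W[...,0]-p[0],W[...,1]-p[1])<.035)&(c["z_map"]>0)]
    print(n,len(q)); 
    for lo,hi in [(.004,.014),(.014,.034),(.034,.044),(.044,.056),(.057,.064),(.07,.1)]: fit(q,lo,hi)
E
```

```text
2.1 [ 0.52594227 -0.01759583  0.17972628] [ 2.01387554e-01  9.79511594e-01  2.58796786e-04 -1.51894855e-04] [-0.16062922  1.07346297 -0.26658838]
371.64829954431775 371.64829954431775 317.87426733020084 241.73718977459308 [[-2.19148558e-04  9.44180333e-01  3.29428977e-01  8.48325238e-02]
 [ 9.99999884e-01  6.53589567e-05  4.77911485e-04  4.29698473e-04]
 [ 4.29703491e-04  3.29429043e-01 -9.44180238e-01 -1.29100134e-01]
 [ 0.00000000e+00  0.00000000e+00  0.00000000e+00  1.00000000e+00]]
cone 19069
  z 0.004 0.014 128 mid [ 0.5223 -0.0199] circ [ 0.5291 -0.0217] 0.021
  z 0.014 0.034 286 mid [ 0.527  -0.0211] circ [ 0.5289 -0.0216] 0.0208
  z 0.034 0.044 987 mid [ 0.5284 -0.0213] circ [ 0.5283 -0.0212] 0.0176
  z 0.044 0.056 1115 mid [ 0.5287 -0.0215] circ [ 0.5283 -0.0212] 0.0103
stud 2643
  z 0.044 0.056 1455 mid [ 0.5571 -0.218 ] circ [ 0.5582 -0.2188] 0.0267
  z 0.057 0.064 706 mid [ 0.5609 -0.2167] circ [ 0.5603 -0.2155] 0.0142
  z 0.07 0.1 395 mid [ 0.561  -0.2165] circ [ 0.5604 -0.215 ] 0.0065
```

View pics/w1.png

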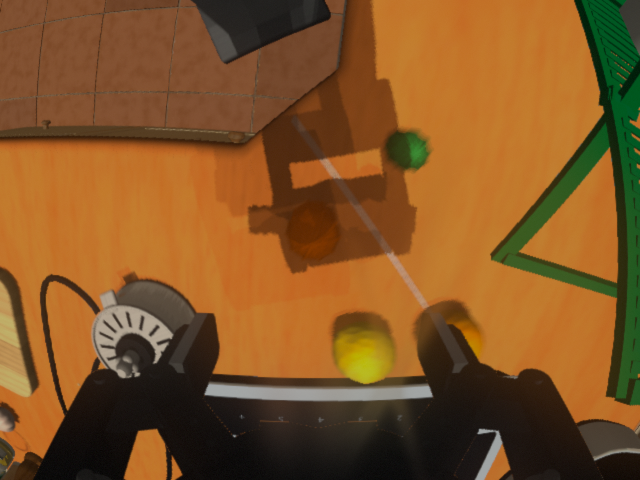

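The wrist view has the cone at (313,230), between the open fingers, and the stud at (128,355). The wrist fit puts the cone at about (0.528, -0.0215), which agrees with the other cameras.

Emit:
{"method": "step_arm", "body": {
  "commands": [
    {"gripper": -1,"x": -1,"y": -0.5,"z": 30,"spin": 0},
    {"gripper": -1,"x": -1,"y": 0,"z": 30,"spin": 0},
    {"gripper": -1,"x": 0,"y": 0,"z": 30,"spin": 0},
    {"gripper": -1,"x": 0,"y": 0,"z": 10,"spin": 0},
    {"gripper": -1,"x": 0,"y": 0,"z": 0,"spin": 0},
    {"gripper": -1,"x": 0,"y": 0,"z": 0,"spin": 0},
    {"gripper": -1,"x": 0,"y": 0,"z": 0,"spin": 0},
    {"gripper": -1,"x": 0,"y": 0,"z": 0,"spin": 0},
    {"gripper": -1,"x": 0,"y": 0,"z": 0,"spin": 0},
    {"gripper": -1,"x": 0,"y": 0,"z": 0,"spin": 0}
  ]
}}

```text
time: 3.15
eef_pos: [0.5273, -0.0186, 0.082]
tcp_rot: [0.202, 0.979, -0.0, 0.001]
contact_force: [0.2, 0.4, -0.6]
opening: 1.001
finger_force: 0.0
```

```bash
python3 - <<'E'
from h import *
s=get_state(); print(s["time"],s["eef_pos"],s["tcp_rot"],s["contact_force"])
c=read_camera("wrist")
W,T=wworld(c,s)
for n,p in [("cone",(.5275,-.022))]:
    m=(np.hypot(W[...,0]-p[0],W[...,1]-p[1])<.03)&(c["z_map"]>0)
    for lo,hi in [(.004,.014),(.014,.034),(.034,.044),(.044,.056)]:
        fit(W[m],lo,hi)
        w=T[m&(W[...,2]>lo)&(W[...,2]<hi)]; print("   tool mid",((w.min(0)+w.max(0))/2).round(4) if len(w) else "")
E
```

```text
3.15 [ 0.52730154 -0.01861722  0.08200147] [ 2.01523160e-01  9.79483568e-01 -1.53778214e-05  5.96600668e-04] [ 0.19982094  0.36049921 -0.57532146]
  z 0.004 0.014 352 mid [ 0.5226 -0.0199] circ [ 0.5291 -0.0217] 0.021
   tool mid [ 0.0079 -0.0019  0.073 ]
  z 0.014 0.034 885 mid [ 0.5265 -0.0211] circ [ 0.5289 -0.0215] 0.0208
   tool mid [ 0.0027 -0.002   0.058 ]
  z 0.034 0.044 2038 mid [ 0.5276 -0.0211] circ [ 0.528 -0.021] 0.0174
   tool mid [-0.001  -0.0017  0.043 ]
  z 0.044 0.056 2267 mid [ 0.528  -0.0213] circ [ 0.5276 -0.0209] 0.01
   tool mid [-0.0016 -0.0019  0.0331]
```

Emit:
{"method": "step_arm", "body": {
  "commands": [
    {"gripper": -1,"x": -2,"y": -2,"z": 0,"spin": 0},
    {"gripper": -1,"x": 0,"y": 0,"z": 25,"spin": 0},
    {"gripper": -1,"x": 0,"y": 0,"z": 25,"spin": 0},
    {"gripper": -1,"x": 0,"y": 0,"z": 10,"spin": 0},
    {"gripper": -1,"x": 0,"y": 0,"z": 5,"spin": 0},
    {"gripper": -1,"x": 0,"y": 0,"z": 0,"spin": 0},
    {"gripper": -1,"x": 0,"y": 0,"z": 0,"spin": 0},
    {"gripper": 1,"x": 0,"y": 0,"z": 0,"spin": 0},
    {"gripper": 1,"x": 0,"y": 0,"z": 0,"spin": 0},
    {"gripper": 1,"x": 0,"y": 0,"z": 0,"spin": 0}
  ],
  "force": 70
}}

```text
time: 4.2
eef_pos: [0.5284, -0.0212, 0.017]
tcp_rot: [0.201, 0.979, -0.0, 0.001]
contact_force: [-2.3, -3.1, 4.3]
opening: 0.52
finger_force: 4.3
```

Emit:
{"method": "step_arm", "body": {
  "commands": [
    {"gripper": 1,"x": 0,"y": 0,"z": 0,"spin": 0},
    {"gripper": 1,"x": 0,"y": 0,"z": 0,"spin": 0},
    {"gripper": 1,"x": 0,"y": 0,"z": 0,"spin": 0},
    {"gripper": 1,"x": 0,"y": 0,"z": 0,"spin": 0},
    {"gripper": 1,"x": 0,"y": 0,"z": 0,"spin": 0},
    {"gripper": 1,"x": 0,"y": 0,"z": 0,"spin": 0},
    {"gripper": 1,"x": 0,"y": 0,"z": 0,"spin": 0},
    {"gripper": 1,"x": 0,"y": 0,"z": 0,"spin": 0},
    {"gripper": 1,"x": 0,"y": 0,"z": 0,"spin": 0},
    {"gripper": 1,"x": 0,"y": 0,"z": 0,"spin": 0}
  ]
}}

```text
time: 5.2
eef_pos: [0.5289, -0.0213, 0.0173]
tcp_rot: [0.202, 0.979, -0.0, 0.001]
contact_force: [-0.4, 0.7, 5.8]
opening: 0.496
finger_force: 71.5
```

Emit:
{"method": "step_arm", "body": {
  "commands": [
    {"gripper": 1,"x": 0,"y": 0,"z": -25,"spin": 0},
    {"gripper": 1,"x": 0,"y": 0,"z": -40,"spin": 0},
    {"gripper": 1,"x": 0,"y": 0,"z": -40,"spin": 0},
    {"gripper": 1,"x": -29,"y": -33.4,"z": 0,"spin": 0},
    {"gripper": 1,"x": -29,"y": -33.4,"z": 0,"spin": 0},
    {"gripper": 1,"x": -29,"y": -33.4,"z": 0,"spin": 0},
    {"gripper": 1,"x": -29,"y": -33.4,"z": 0,"spin": 0},
    {"gripper": 1,"x": -29,"y": -33.4,"z": 0,"spin": 0},
    {"gripper": 1,"x": 0,"y": 0,"z": 0,"spin": 0},
    {"gripper": 1,"x": 0,"y": 0,"z": 0,"spin": 0}
  ]
}}

```text
time: 6.2
eef_pos: [0.5945, -0.2323, 0.12]
tcp_rot: [0.202, 0.979, 0.001, -0.001]
contact_force: [0.8, 1.0, -0.8]
opening: 0.498
finger_force: 71.1
```

```bash
python3 - <<'E'
from h import *
s=get_state(); print(s["time"],s["eef_pos"],s["tcp_rot"],s["contact_force"],s["opening"],s["finger_force"])
c=read_camera("wrist"); cv2.imwrite("pics/w2.png",c["color"][...,::-1])
W,T=wworld(c,s)
np.savez("w2.npz",W=W,T=T,z=c["z_map"],color=c["color"])
m=(np.hypot(W[...,0]-.56,W[...,1]+.217)<.03)&(c["z_map"]>0)&(W[...,2]<.1)
for lo,hi in [(.057,.064),(.066,.078),(.078,.1)]: fit(W[m],lo,hi)
h=cv2.cvtColor(c["color"],cv2.COLOR_RGB2HSV)
o=(np.hypot(T[...,0],T[...,1])<.03)&(abs(T[...,2])<.05)&(h[...,0]<14)&(h[...,1]>120)&(c["z_map"]>0)
q=T[o]; print(len(q),q.min(0),q.max(0))
for lo,hi in [(-.04,-.03),(-.03,-.02),(-.02,-.01),(-.01,0),(0,.01),(.01,.02)]: fit(q,lo,hi)
E
```

```text
6.2 [ 0.5945101  -0.23233103  0.12000457] [ 2.02452015e-01  9.79291292e-01  5.58290097e-04 -1.19834706e-03] [ 0.77895965  1.01582725 -0.80639735] 0.49758343835288793 71.05627127202752
  z 0.057 0.064 2814 mid [ 0.5617 -0.2177] circ [ 0.5622 -0.2177] 0.0157
  z 0.066 0.078 489 mid [ 0.5617 -0.2174] circ [ 0.5618 -0.2175] 0.0094
  z 0.078 0.1 844 mid [ 0.5618 -0.2174] circ [ 0.5612 -0.2172] 0.0054
13430 [-0.01853312 -0.0292518  -0.04940011] [0.02176899 0.02257846 0.01796669]
  z -0.04 -0.03 2962 mid [ 0.0007 -0.0075] circ [ 0.0049 -0.008 ] 0.0125
  z -0.03 -0.02 4872 mid [ 0.002  -0.0032] circ [-0.0003 -0.0016] 0.0167
  z -0.02 -0.01 2348 mid [ 0.0015 -0.0037] circ [-0.001  -0.0002] 0.021
  z -0.01 0 1297 mid [ 0.0062 -0.0036] circ [-0.0017 -0.0006] 0.022
  z 0 0.01 1068 mid [ 0.0117 -0.0044] circ [-0.0016 -0.0009] 0.022
  z 0.01 0.02 505 mid [ 0.0118 -0.001 ] circ [-0.0005  0.0002] 0.0207
```

View pics/w2.png

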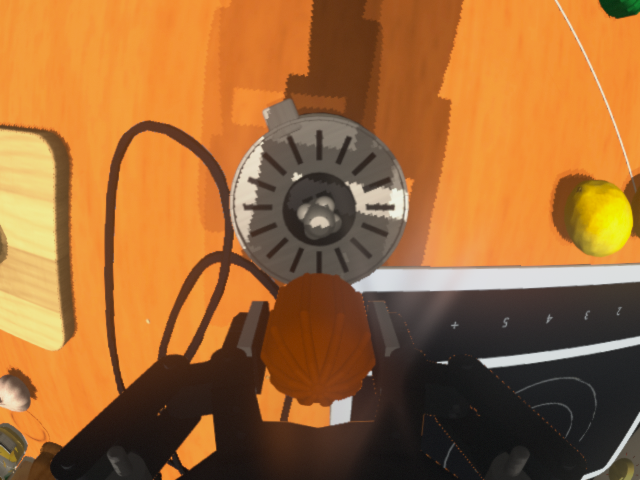

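Cone held at (318,335), with the stud at (320,210). Next I move about 36.5 mm along tool x and 1.2 mm along y.

Emit:
{"method": "step_arm", "body": {
  "commands": [
    {"gripper": 1,"x": 18,"y": 0.6,"z": 0,"spin": 0},
    {"gripper": 1,"x": 18.5,"y": 0.6,"z": 0,"spin": 0},
    {"gripper": 1,"x": 0,"y": 0,"z": 0,"spin": 0},
    {"gripper": 1,"x": 0,"y": 0,"z": 0,"spin": 0},
    {"gripper": 1,"x": 0,"y": 0,"z": 0,"spin": 0},
    {"gripper": 1,"x": 0,"y": 0,"z": 0,"spin": 0},
    {"gripper": 1,"x": 0,"y": 0,"z": 0,"spin": 0},
    {"gripper": 1,"x": 0,"y": 0,"z": 0,"spin": 0},
    {"gripper": 1,"x": 0,"y": 0,"z": 0,"spin": 0},
    {"gripper": 1,"x": 0,"y": 0,"z": 0,"spin": 0}
  ]
}}

```text
time: 7.25
eef_pos: [0.5623, -0.2164, 0.1212]
tcp_rot: [0.202, 0.979, 0.0, -0.0]
contact_force: [0.6, 0.4, 0.5]
opening: 0.502
finger_force: 71.1
```

Emit:
{"method": "step_arm", "body": {
  "commands": [
    {"gripper": 1,"x": 0.7,"y": -0.6,"z": 0,"spin": 0},
    {"gripper": 1,"x": 0,"y": 0,"z": 0,"spin": 0},
    {"gripper": 1,"x": 0,"y": 0,"z": 5,"spin": 0},
    {"gripper": 1,"x": 0,"y": 0,"z": 5,"spin": 0},
    {"gripper": 1,"x": 0,"y": 0,"z": 5,"spin": 0},
    {"gripper": 1,"x": 0,"y": 0,"z": 4,"spin": 0},
    {"gripper": 1,"x": 0,"y": 0,"z": 4,"spin": 0},
    {"gripper": 1,"x": 0,"y": 0,"z": 0,"spin": 0},
    {"gripper": 1,"x": 0,"y": 0,"z": 0,"spin": 0},
    {"gripper": 1,"x": 0,"y": 0,"z": 0,"spin": 0}
  ]
}}

```text
time: 8.25
eef_pos: [0.5615, -0.2167, 0.0986]
tcp_rot: [0.202, 0.979, -0.0, 0.0]
contact_force: [0.4, 0.2, -1.0]
opening: 0.495
finger_force: 71.1
```

Emit:
{"method": "step_arm", "body": {
  "commands": [
    {"gripper": 1,"x": 0,"y": 0,"z": 2,"spin": 0},
    {"gripper": 1,"x": 0,"y": 0,"z": 2,"spin": 0},
    {"gripper": 1,"x": 0,"y": 0,"z": 2,"spin": 0},
    {"gripper": 1,"x": 0,"y": 0,"z": 2,"spin": 0},
    {"gripper": 1,"x": 0,"y": 0,"z": 2,"spin": 0},
    {"gripper": 1,"x": 0,"y": 0,"z": 1,"spin": 0},
    {"gripper": 1,"x": 0,"y": 0,"z": 1,"spin": 0},
    {"gripper": 1,"x": 0,"y": 0,"z": 0,"spin": 0},
    {"gripper": 1,"x": 0,"y": 0,"z": 0,"spin": 0},
    {"gripper": 1,"x": 0,"y": 0,"z": 0,"spin": 0}
  ]
}}

```text
time: 9.25
eef_pos: [0.5621, -0.2175, 0.0884]
tcp_rot: [0.201, 0.98, -0.001, 0.001]
contact_force: [-1.7, -0.4, 7.1]
opening: 0.499
finger_force: 72.0
```

Emit:
{"method": "step_arm", "body": {
  "commands": [
    {"gripper": 1,"x": 0,"y": 0,"z": 1,"spin": 0},
    {"gripper": 1,"x": 0,"y": 0,"z": 1,"spin": 0},
    {"gripper": 1,"x": 0,"y": 0,"z": 1,"spin": 0},
    {"gripper": 1,"x": 0,"y": 0,"z": 1,"spin": 0},
    {"gripper": 1,"x": 0,"y": 0,"z": 1,"spin": 0},
    {"gripper": 1,"x": 0,"y": 0,"z": 1,"spin": 0},
    {"gripper": 1,"x": 0,"y": 0,"z": 0,"spin": 0},
    {"gripper": 1,"x": 0,"y": 0,"z": 0,"spin": 0},
    {"gripper": 1,"x": 0,"y": 0,"z": 0,"spin": 0},
    {"gripper": 1,"x": 0,"y": 0,"z": 0,"spin": 0}
  ]
}}

```text
time: 10.25
eef_pos: [0.5615, -0.2171, 0.0802]
tcp_rot: [0.201, 0.979, -0.0, 0.0]
contact_force: [-0.1, -3.4, 0.7]
opening: 0.5
finger_force: 71.4
```

Emit:
{"method": "step_arm", "body": {
  "commands": [
    {"gripper": 1,"x": 0,"y": 0,"z": 0.5,"spin": 0},
    {"gripper": 1,"x": 0,"y": 0,"z": 0.5,"spin": 0},
    {"gripper": 1,"x": 0,"y": 0,"z": 0.5,"spin": 0},
    {"gripper": 1,"x": 0,"y": 0,"z": 0.5,"spin": 0},
    {"gripper": 1,"x": 0,"y": 0,"z": 0.5,"spin": 0},
    {"gripper": 1,"x": 0,"y": 0,"z": 0.5,"spin": 0},
    {"gripper": 1,"x": 0,"y": 0,"z": 0,"spin": 0},
    {"gripper": 1,"x": 0,"y": 0,"z": 0,"spin": 0},
    {"gripper": 1,"x": 0,"y": 0,"z": 0,"spin": 0},
    {"gripper": 1,"x": 0,"y": 0,"z": 0,"spin": 0}
  ]
}}

```text
time: 11.25
eef_pos: [0.5611, -0.2163, 0.0773]
tcp_rot: [0.201, 0.979, 0.0, -0.0]
contact_force: [-2.9, -0.7, 2.2]
opening: 0.499
finger_force: 71.3
```

Emit:
{"method": "step_arm", "body": {
  "commands": [
    {"gripper": 1,"x": 0,"y": 0,"z": 0.5,"spin": 0},
    {"gripper": 1,"x": 0,"y": 0,"z": 0.5,"spin": 0},
    {"gripper": 1,"x": 0,"y": 0,"z": 0,"spin": 0},
    {"gripper": 1,"x": 0,"y": 0,"z": 0,"spin": 0},
    {"gripper": 1,"x": 0,"y": 0,"z": 0,"spin": 0},
    {"gripper": 1,"x": 0,"y": 0,"z": 0,"spin": 0},
    {"gripper": 1,"x": 0,"y": 0,"z": 0,"spin": 0},
    {"gripper": 1,"x": 0,"y": 0,"z": 0,"spin": 0},
    {"gripper": 1,"x": 0,"y": 0,"z": 0,"spin": 0},
    {"gripper": 1,"x": 0,"y": 0,"z": 0,"spin": 0}
  ]
}}

```text
time: 12.25
eef_pos: [0.5611, -0.2163, 0.0773]
tcp_rot: [0.201, 0.98, 0.0, -0.001]
contact_force: [-4.1, 1.2, 6.2]
opening: 0.498
finger_force: 72.0
```

Emit:
{"method": "step_arm", "body": {
  "commands": [
    {"gripper": 1,"x": 0,"y": 0,"z": 0.5,"spin": 0},
    {"gripper": 1,"x": 0,"y": 0,"z": 0.5,"spin": 0},
    {"gripper": 1,"x": 0,"y": 0,"z": 0,"spin": 0},
    {"gripper": 1,"x": 0,"y": 0,"z": 0,"spin": 0},
    {"gripper": 1,"x": 0,"y": 0,"z": 0,"spin": 0},
    {"gripper": 1,"x": 0,"y": 0,"z": 0,"spin": 0},
    {"gripper": 1,"x": 0,"y": 0,"z": 0,"spin": 0},
    {"gripper": 1,"x": 0,"y": 0,"z": 0,"spin": 0},
    {"gripper": 1,"x": 0,"y": 0,"z": 0,"spin": 0},
    {"gripper": 1,"x": 0,"y": 0,"z": 0,"spin": 0}
  ]
}}

```text
time: 13.25
eef_pos: [0.5611, -0.2163, 0.0773]
tcp_rot: [0.201, 0.98, 0.0, -0.001]
contact_force: [-5.9, 2.1, 10.3]
opening: 0.503
finger_force: 72.5
```

```bash
python3 - <<'E'
from h import *
for i in range(4):
    c=read_camera("scene"); s=get_state(); print(s["time"],s["eef_pos"],s["contact_force"],s["finger_force"])
cv2.imwrite("pics/s2.png",cv2.resize(c["color"][220:400,290:450,::-1],None,fx=3,fy=3))
E
```

```text
13.3 [ 0.56114695 -0.21630768  0.07728507] [-7.81048216  2.51630855 10.71259965] 72.51048632941092
13.35 [ 0.56116988 -0.21634094  0.07731387] [-6.76797736  1.42709194 10.61050573] 72.50995454523945
13.4 [ 0.56114764 -0.21631812  0.07731222] [-5.75935066  1.75447513 10.65225231] 72.51063501738827
13.45 [ 0.56116702 -0.2163242   0.07732685] [-6.91241263  1.15570428 10.8775439 ] 72.50972839276074
```

View pics/s2.png

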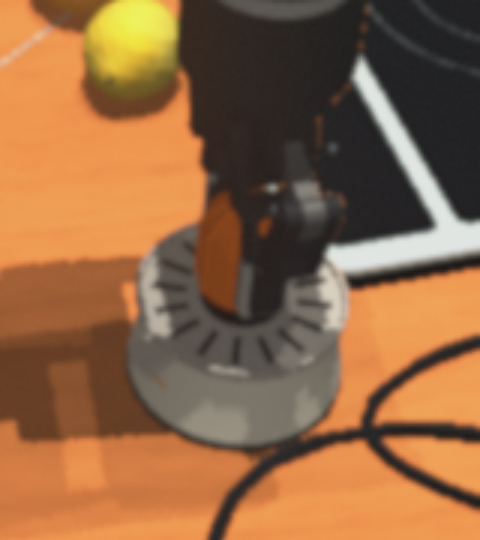

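The cone sits on the seat, at about (220,300) in the crop. TCP z is 0.0773 as predicted for home, and the push is 10.7 N.

```bash
python3 -c "
from plant import *
print(sign_off())"
```

```text
the job is handed in; nothing more can be done
None
```

The orange cone is clicked home on the press seat, still gripped at about 72 N and pressed down with about 10.7 N; I handed the job in, but sign-off returned no verdict.

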